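# Fetch the load cell from behind the rock cores

## Robot

A 6-joint arm with a two-finger parallel gripper is mounted at the origin on the work surface. World frame = base frame: x ahead of the robot, y to its left, z up, the work surface at z = 0. Lengths are in m, angles in degrees, forces in N, time in s.
With the tool pointing down it reaches from about 0.275 to 0.75 m from the base axis. Payload 10.2 kg.
Tool frame: the origin (TCP) lies at the very end of the fingers, on their centre line; the grasp point (between the pads) lies 19 mm behind it (arm.grasp_offset is the z of the grasp point in the tool frame, in m); z points along the fingers, y is the line along which they close (so a half turn about z gives the same grasp; the last joint's range is limited). The gripper opens to 88 mm and grips with 3 to 60 N. Pads are 18 mm wide; open, the fingers measure 123 mm over their backs; the gripper's body (75 mm by 187 mm) begins 45 mm behind the grasp point.
Start: joints at [-82.643, 17.928, 85.812, -0, 76.261, -12.8], TCP at [0.181, -0.493, 0.239] pointing down, gripper open.
Joint ranges: [-168.41, 168.41], [-55.51, 124.54], [10.69, 146.95], [-70.63, 250.63], [1, 178], [-165.06, 165.06]. Speed limits (degrees/s): [136.94, 136.94, 172.46, 180, 180, 180].

## Interface

Orientations are given as [roll, pitch, yaw] about the fixed x, y, z axes, in that order (R = Rz(yaw) Ry(pitch) Rx(roll)).
In Python, from bench import arm, eyes, order gives the robot as it stands.
- The arm moves only by the shell command python3 -m creep 'ROWS' [OPENING] [FORCE]. ROWS is JSON, a list of rows, each a list of 6 numbers: the shift along the world's x, y, z in units of 30 mm (1.0 is 30 mm), then the turn, a rotation vector about the world's x, y, z in units of 5 degrees (1.0 is 5 degrees). In form: [[tx, ty, tz, wx, wy, wz], ...]. A call has 1 to 10 rows; each row is the pose to reach, as a shift and turn from the pose commanded when the call began; what a row does not reach only later rows make up. A row lasts 1/10 s, in which the tool goes at most 50 mm and 8.59 degrees, less where a joint would pass 70% of its speed; a pose out of reach is approached as far as the arm can. A call with a gripper value outside its range is refused whole. OPENING is the opening, from 0 (shut) to 1 (fully open), set as the call begins (- or left out, the last holds). The fingers move at their own pace and stop on an object; FORCE is the grip in N (left out, the last holds). Time passes only in rows, so rows that repeat a pose let the fingers close. It gives the time, the measured TCP pose, the force, the opening and the grip force at its end, in the units of the state.
- arm.observe(): the state, without advancing time (a new reading comes with each control period).
- eyes.read_camera(name): name is "scene" or "side" or "wrist"; returns the picture (480x640x3 uint8, blue, green, red); there is no depth.
- eyes.camera_params(name): a dict with "K" (3x3 intrinsics, pixels), "D" ([k1, k2, p1, p2, k3] as OpenCV has them; the pictures are not rectified), "origin" and "attitude" of the camera in the world; the wrist camera has in their place "mount" (4x4, takes a point from camera to tool coordinates, whose origin is the TCP and whose axes are the flange's). Camera axes: x right, y down, z forward; pixel columns grow to the right and rows downward; lengths in m; the calibration is good to about 2 mm. A picture is of the moment at which its call begins: read the wrist's pose just before it. camera_params takes no time and is no camera call.
- order.job_done(): hands the job in; it is judged then, once.
The state is a dict: "time": time; "q": joint angles; "dq": joint speeds; "joint_torque": joint torques, N m; "ee_pos": TCP position; "ee_rot": TCP orientation; "wrist_force": force on the tool from outside, world axes, zero at the start; "torque": the same for the moment, N m; "width": finger opening in m; "grasp_force": force on a finger pad.
Only numpy, scipy, OpenCV 4.12 (cv2) and the standard library are available. Lean on these libraries where they do the work, as an engineer would, in place of code of your own. Each camera call takes 0.05 s, during which the arm holds its last target. There are 200 camera calls.

## Task

The blue load cell stands at the back of the storage bay, shut in by three rock cores: first set all three cores upright in the white side tray, then stand the load cell in the middle of the white mark on the round steel base plate, and only then return every core to the bay, upright on the seat of its own colour and wholly within the coloured disc. Set everything down gently: nothing may be dropped or tipped over.

Things in the scene. Friction and masses are not known exactly. Their poses are not given: they have to be found in the camera images.
- cell: the load cell: a blue upright cylinder 44 mm in diameter and 32 mm tall with two thin steel rings and a steel button (18 mm wide, 4 mm high) on top; 0.2 to 0.4 kg. At the start it stands on the floor of the storage bay, at the back, with the three taller cores close around it. Origin: centre of its underside, z up along its axis.
- core_red: rock core, an upright light grey stone cylinder 38 mm in diameter and 100 mm tall, with a red band near the top and a red dot on its top face; 0.2 to 0.4 kg. At the start it stands on the red seat. Origin: centre of its underside, z up along its axis (turn about the axis does not matter).
- core_yellow: rock core, an upright beige stone cylinder 38 mm in diameter and 100 mm tall, with a yellow band near the top and a yellow dot on its top face; 0.2 to 0.4 kg. At the start it stands on the yellow seat. Origin: centre of its underside, z up along its axis (turn about the axis does not matter).
- core_green: rock core, an upright dark grey stone cylinder 38 mm in diameter and 100 mm tall, with a green band near the top and a green dot on its top face; 0.2 to 0.4 kg. At the start it stands on the green seat. Origin: centre of its underside, z up along its axis (turn about the axis does not matter).
- seat_red: the red core's seat: a fixed flat red disc 62 mm in diameter and 2 mm thick with a white centre, on the storage bay's floor. Origin: centre of its underside, so that a core stands 2 mm above it. The three seats' centres lie on an arc of about 62 mm radius around the load cell's first place, about 67 mm from one another; which colour is where changes.
- seat_yellow: the yellow core's seat: a fixed flat yellow disc 62 mm in diameter and 2 mm thick with a white centre, on the storage bay's floor. Origin: centre of its underside, so that a core stands 2 mm above it. The three seats' centres lie on an arc of about 62 mm radius around the load cell's first place, about 67 mm from one another; which colour is where changes.
- seat_green: the green core's seat: a fixed flat green disc 62 mm in diameter and 2 mm thick with a white centre, on the storage bay's floor. Origin: centre of its underside, so that a core stands 2 mm above it. The three seats' centres lie on an arc of about 62 mm radius around the load cell's first place, about 67 mm from one another; which colour is where changes.
- tray: the side tray: a fixed square white tray with a black lining, 190 x 190 mm outside, rim 16 mm high, walls and floor 5 mm thick (cores stand 5 mm above its origin; inside 180 x 180 mm). Empty at the start; to the left or the right of the bay. Origin: centre of its underside, x and y along its sides.
- baseplate: the test base plate: a fixed dark steel disc 120 mm in diameter and 24 mm high with a circle of ten small black holes and in its middle a white ring mark 66 mm in diameter. On the other side of the bay from the tray. Origin: centre of its underside; the load cell is to stand on its top, 24 mm up, in the middle.
- bay: the storage bay: a fixed grey plate 180 (x) x 220 (y) mm, floor 6 mm thick, with aluminium walls up to 30 mm high at the back (+x, 84 mm from the origin) and sides (104 mm from it), open to the robot (-x). Two stone slices, 25 mm wide, 12 mm high, lie in the back corners (x 68, y +-85 mm). Origin: centre of its underside; the load cell starts about 35 mm behind it (+x).

How it is judged:
By the outcome, as a careful person would: the job done as asked, in the order asked, and still so for the second after the job is handed in, with the robot touching nothing.
It also fails if it takes over 136 s, if anything falls off the work surface, if the arm or the gripper's body presses on something with over 40 N, if the wrist force passes 120 N, or if a joint passes its speed limit or range.

## Working session

There is one attempt and no reset: what is moved stays moved. The work goes in short steps, Python scripts to look and compute and a shell command to move; the robot and the scene stay as the last step left them, time stands still between calls to the robot, and variables do not carry over. Pictures are saved under pics/ and viewed, at most 14 in all, crops included, and the job is handed in when it is done.

```bash
ls; mkdir -p pics; python3 - <<'E'
from bench import arm,eyes,order
import cv2,numpy as np
a=eyes.read_camera("scene");b=eyes.read_camera("side")
cv2.imwrite("pics/a.png",a);cv2.imwrite("pics/b.png",b)
for n in("scene","side","wrist"):print(n,eyes.camera_params(n))
print(arm.observe(),arm.grasp_offset)
E
```

```text
pics
scene {'K': array([[465.01895269,   0.        , 309.45778851],
       [  0.        , 465.01895269, 239.60480455],
       [  0.        ,   0.        ,   1.        ]]), 'D': array([-0.11522966,  0.        ,  0.        ,  0.        ,  0.        ]), 'origin': array([1.19156369, 0.16439314, 0.47569677]), 'attitude': array([-121.12585099,   -0.34835184,  102.33465257])}
side {'K': array([[480.00028932,   0.        , 323.58958861],
       [  0.        , 480.00028932, 236.79169146],
       [  0.        ,   0.        ,   1.        ]]), 'D': array([0.03700946, 0.        , 0.        , 0.        , 0.        ]), 'origin': array([ 0.48962516, -0.60642587,  0.58796728]), 'attitude': array([-130.79348086,    0.43145868,   -3.54348751])}
wrist {'K': array([[396.56666013,   0.        , 319.91210024],
       [  0.        , 396.56666013, 241.42707483],
       [  0.        ,   0.        ,   1.        ]]), 'D': array([0.00570871, 0.        , 0.        , 0.        , 0.        ]), 'mount': array([[ 5.61771691e-04, -9.63099116e-01, -2.69146387e-01,
         7.01547855e-02],
       [ 9.99999033e-01,  8.8
[... 202 characters left out ...]
       1.00000000e+00]])}
{'time': 0.1, 'q': array([-8.26440577e+01,  1.79545170e+01,  8.58470806e+01, -1.25143890e-04,
        7.62606278e+01, -1.28023462e+01]), 'dq': array([ 0.00530569, -0.09339382, -0.01821305,  0.10819592, -0.0695054 ,
       -0.06471718]), 'joint_torque': array([ 2.29867299e-03, -4.02813900e+01, -2.52645099e+01,  6.94767572e-02,
        3.41970124e-02, -4.40163524e-05]), 'ee_pos': array([ 0.18086274, -0.49264444,  0.23825059]), 'ee_rot': array([-1.79939295e+02, -1.36699134e-02,  2.01583111e+01]), 'wrist_force': array([ 0.30896047, -0.58323138,  0.04096366]), 'torque': array([0.03160938, 0.00649611, 0.00425672]), 'grasp_force': 0.0, 'width': 0.08812627232233632} -0.0187
```

View pics/a.png

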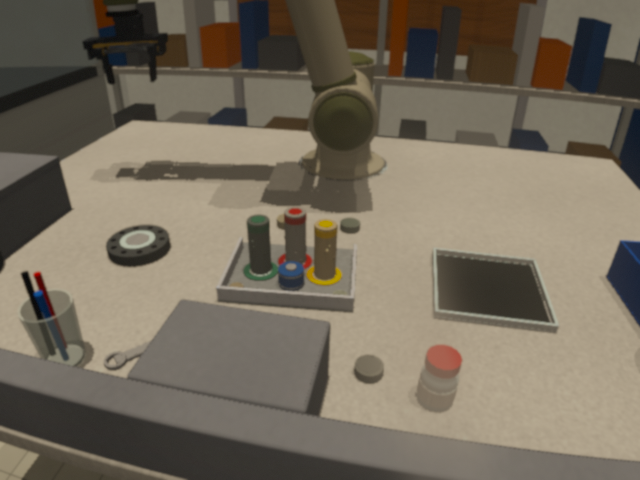

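View pics/b.png

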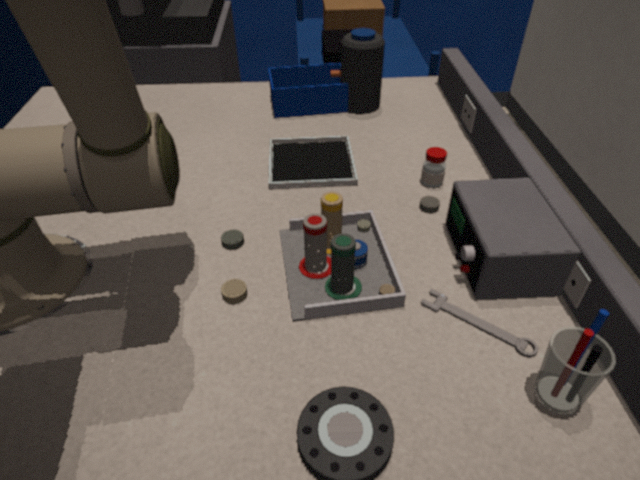

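The scene view shows the bay centred near (290,270), core tops at green (259,219), red (295,213) and yellow (326,225), the tray near (490,288) and the plate at (139,242). In the side view the tops are green (343,242), red (315,222) and yellow (331,201), the plate is at (346,432) and the tray near (312,161).

```bash
cat > h.py <<'E'
from bench import arm,eyes,order
import cv2,numpy as np
from scipy.spatial.transform import Rotation as R
def cam(n,s=None):
    p=eyes.camera_params(n)
    if n=="wrist":
        T=np.eye(4);T[:3,:3]=R.from_euler("xyz",s["ee_rot"],degrees=True).as_matrix();T[:3,3]=s["ee_pos"]
        M=T@p["mount"];return p["K"],p["D"],M[:3,:3],M[:3,3]
    return p["K"],p["D"],R.from_euler("xyz",p["attitude"],degrees=True).as_matrix(),p["origin"]
def at(c,px,z):
    K,D,Rm,o=c
    u=cv2.undistortPoints(np.float64(px).reshape(-1,1,2),K,D).reshape(-1,2)
    d=np.c_[u,np.ones(len(u))]@Rm.T
    return o+d*((z-o[2])/d[:,2])[:,None]
def proj(c,P):
    K,D,Rm,o=c
    return cv2.projectPoints((np.float64(P).reshape(-1,3)-o)@Rm,np.zeros(3),np.zeros(3),K,D)[0].reshape(-1,2)
def wrist(name):
    s=arm.observe();im=eyes.read_camera("wrist");cv2.imwrite(f"pics/{name}.png",im);return cam("wrist",s),im
E
python3 - <<'E'
from h import *
np.set_printoptions(precision=4,suppress=True)
A=cam("scene");B=cam("side")
print("tops gry",at(A,[(259,219),(295,213),(326,225)],.108)[:,:2],at(B,[(343,242),(315,222),(331,201)],.108)[:,:2])
print("plate",at(A,[(139,240)],.024),at(B,[(346,432)],.024))
print("tray corners",at(A,[(433,252),(541,258),(552,324),(434,314)],.016)[:,:2],at(B,[(270,142),(352,138),(355,183),(268,187)],.016)[:,:2])
print("bay",at(A,[(222,298),(355,304)],.03)[:,:2],at(B,[(400,294),(375,215)],.03)[:,:2])
print("cell",at(A,[(291,267)],.042),at(B,[(360,246)],.042))
E
```

```text
tops gry [[ 0.5505 -0.0588]
 [ 0.5167 -0.0059]
 [ 0.5457  0.0528]] [[ 0.5489 -0.0652]
 [ 0.509  -0.0142]
 [ 0.5384  0.0396]]
plate [[ 0.5339 -0.3079  0.024 ]] [[ 0.5305 -0.3187  0.024 ]]
tray corners [[0.4395 0.237 ]
 [0.4157 0.4381]
 [0.6075 0.4174]
 [0.6197 0.2372]] [[0.4211 0.4065]
 [0.6163 0.411 ]
 [0.6025 0.2227]
 [0.421  0.2213]]
bay [[ 0.6699 -0.0847]
 [ 0.6387  0.1169]] [[ 0.6358 -0.1055]
 [ 0.6254  0.0948]]
cell [[0.5813 0.0026 0.042 ]] [[ 0.5849 -0.003   0.042 ]]
```

```bash
python3 -m creep '[[11.7,6,0.4,0,0,-4],[11.7,6,0.4,0,0,-4],[11.7,6,0.4,0,0,-4],[11.7,6,0.4,0,0,-4],[11.7,6,0.4,0,0,-4],[11.7,6,0.4,0,0,-4],[11.7,6,0.4,0,0,-4],[11.7,6,0.4,0,0,-4],[11.7,6,0.4,0,0,-4],[11.7,6,0.4,0,0,-4]]' 1; python3 -m creep '[[0,0,0,0,0,0],[0,0,0,0,0,0],[0,0,0,0,0,0]]'
python3 -c "
from h import *
c,im=wrist('w1');print(arm.observe()['ee_pos'],arm.observe()['ee_rot'])"
python3 -m creep '[[0,10,1.6,0,0,0],[0,10,1.6,0,0,0],[0,10,1.6,0,0,0],[0,10,1.6,0,0,0],[0,10,1.6,0,0,0],[0,10,1.6,0,0,0],[0,10,1.6,0,0,0],[0,10,1.6,0,0,0],[0,10,1.6,0,0,0],[0,10,1.6,0,0,0]]'; python3 -m creep '[[0,0,0,0,0,0],[0,0,0,0,0,0]]'
python3 -c "
from h import *
c,im=wrist('w2');np.save('c2.npy',np.r_[c[2].ravel(),c[3]]);print(arm.observe()['ee_pos'],arm.observe()['ee_rot'])
a=cv2.imread('pics/w1.png');cv2.imwrite('pics/w12.png',cv2.resize(np.hstack([a,im]),(800,300)))"
```

```text
time: 1.1
ee_pos: [0.5324, -0.3121, 0.25]
ee_rot: [-180.0, 0.1, 0.3]
wrist_force: [-0.2, -0.9, -0.6]
width: 0.088
grasp_force: 0.0
time: 1.4
ee_pos: [0.531, -0.3137, 0.2509]
ee_rot: [180.0, 0.0, 0.1]
wrist_force: [-0.0, -0.3, -0.4]
width: 0.0882
grasp_force: 0.0
[ 0.53115241 -0.31357018  0.25090591] [ 1.79995018e+02 -1.61009337e-03  7.39946596e-02]
time: 2.45
ee_pos: [0.5319, -0.0144, 0.2983]
ee_rot: [180.0, 0.0, 0.0]
wrist_force: [0.3, -0.5, -0.0]
width: 0.0881
grasp_force: 0.0
time: 2.65
ee_pos: [0.5319, -0.0136, 0.2985]
ee_rot: [-180.0, 0.0, 0.1]
wrist_force: [-0.1, -0.1, -0.1]
width: 0.0884
grasp_force: 0.0
[ 0.53190354 -0.01342771  0.29857378] [-1.79996782e+02  1.41501783e-02  1.05140514e-01]
```

View pics/w12.png

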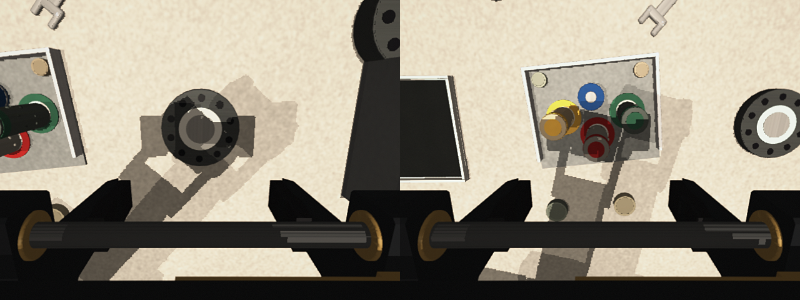

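The left image shows the base plate at about (200,128), so about (320,205) in w1. The right image shows the bay with the cell (blue) near (590,96) and the three cores, and the tray at the left edge. I'll measure the colours by segmentation at full resolution and move on to the tray.

```bash

python3 -m creep '[[0,9,0,0,0,0],[0,9,0,0,0,0],[0,9,0,0,0,0],[0,9,0,0,0,0],[0,9,0,0,0,0],[0,9,0,0,0,0],[0,9,0,0,0,0],[0,9,0,0,0,0],[0,9,0,0,0,0]]'
python3 -c "
from h import *
c,im=wrist('w3');print(arm.observe()['ee_pos'],arm.observe()['ee_rot'])
a=cv2.imread('pics/w2.png')[80:280,180:440];b=cv2.imread('pics/w1.png')[120:280,230:410]
cv2.imwrite('pics/z2.png',cv2.resize(a,None,fx=3,fy=3,interpolation=1))
v=np.zeros((480,800,3),np.uint8);v[:,:640]=im;v[:160,620:800]=b;cv2.imwrite('pics/z3.png',v)"
```

```text
time: 3.6
ee_pos: [0.5322, 0.2558, 0.2988]
ee_rot: [180.0, 0.0, 0.1]
wrist_force: [0.1, 0.1, -0.0]
width: 0.088
grasp_force: 0.0
[0.53220569 0.25580366 0.29885526] [ 1.79992881e+02 -5.00944326e-03  5.25649708e-02]
```

View pics/z2.png

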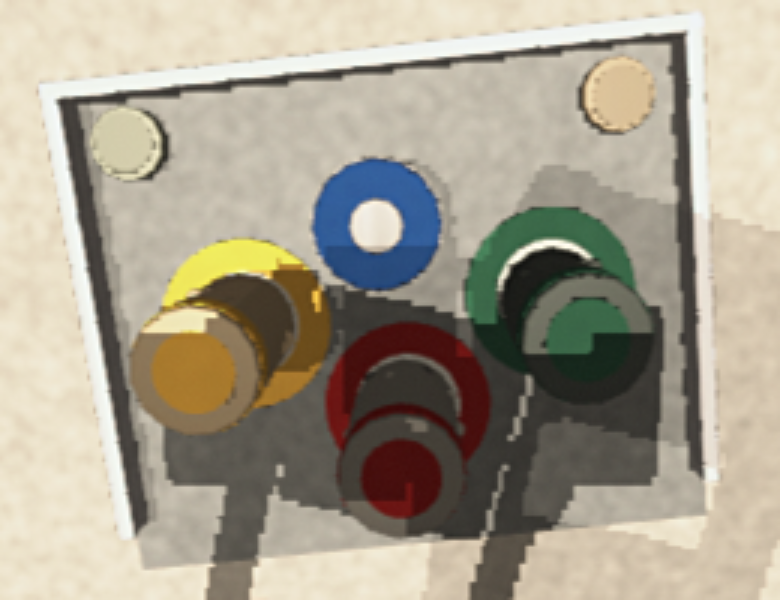

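View pics/z3.png

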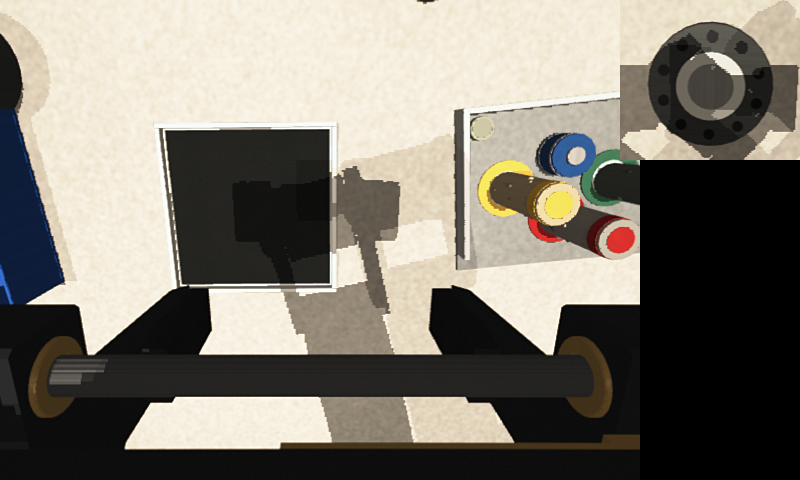

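z2 shows the tops at yellow (194,370), red (402,477) and green (588,340), with the cell button at (376,225). The seat discs are at yellow (247,323), red (408,404) and green (550,292). z3 shows the tray rim corners at (155,124), (338,123), (335,291) and (178,291), and in the inset the plate mark at (711,85).

```bash
python3 - <<'E'
from h import *
np.set_printoptions(precision=4,suppress=True)
def C(p,y): return cam("wrist",dict(ee_pos=p,ee_rot=[180,0,y]))
c1=C([.53115,-.31357,.2509],.07);c2=C([.5319,-.01343,.29857],.1);c3=C([.5322,.2558,.29885],.05)
f=lambda l:np.array(l)/3+[180,80]-.33
print("tops yrg",at(c2,f([(194,370),(402,477),(588,340)]),.108))
print("seats yrg",at(c2,f([(247,323),(408,404),(550,292)]),.008))
print("cell",at(c2,f([(376,225)]),.042))
print("plate",at(c1,[(321,205)],.024))
print("tray",at(c3,[(155,124),(338,123),(335,291),(178,291)],.016))
print("c3 top y",at(c3,[(558,205)],.108))
E
```

```text
tops yrg [[ 0.5421  0.0515  0.108 ]
 [ 0.5106 -0.0078  0.108 ]
 [ 0.551  -0.0605  0.108 ]]
seats yrg [[ 0.5417  0.0506  0.008 ]
 [ 0.5117 -0.0084  0.008 ]
 [ 0.5533 -0.0601  0.008 ]]
cell [[0.5789 0.0018 0.042 ]]
plate [[ 0.5332 -0.3143  0.024 ]]
tray [[0.6084 0.4268 0.016 ]
 [0.6098 0.2375 0.016 ]
 [0.4229 0.2385 0.016 ]
 [0.4226 0.4208 0.016 ]]
c3 top y [[0.5411 0.0523 0.108 ]]
```

```bash

python3 -m creep '[[-0.7,-8.8,-3,0,0,0],[-0.7,-8.8,-3,0,0,0],[-0.7,-8.8,-3,0,0,0],[-0.7,-8.8,-3,0,0,0],[-0.7,-8.8,-3,0,0,0],[-0.7,-8.8,-3,0,0,0],[-0.7,-8.8,-4,0,0,0],[-0.7,-8.8,-4,0,0,0],[-0.7,-8.8,-4,0,0,0],[-0.7,-8.8,-4,0,0,0]]' 0.56 25
```

```text
time: 4.65
ee_pos: [0.5114, -0.0068, 0.1802]
ee_rot: [180.0, -0.1, 0.2]
wrist_force: [-0.7, 0.1, 0.7]
width: 0.0492
grasp_force: 0.0
```

```bash

python3 -m creep '[[0,0,-0.6,0,0,0],[0,0,-1.4,0,0,0],[0,0,-2.2,0,0,0],[0,0,-3,0,0,0],[0,0,-3.5,0,0,0],[0,0,-3.8,0,0,0],[0,0,-3.8,0,0,0],[0,0,-3.8,0,0,0]]' 
python3 -m creep '[[0,0,0,0,0,0],[0,0,0,0,0,0],[0,0,0,0,0,0],[0,0,0,0,0,0],[0,0,0,0,0,0]]' 0.38 25
```

```text
time: 5.45
ee_pos: [0.5115, -0.0068, 0.0657]
ee_rot: [180.0, -0.1, 0.2]
wrist_force: [0.1, -0.5, 0.0]
width: 0.0494
grasp_force: 0.0
time: 5.95
ee_pos: [0.5115, -0.0071, 0.0655]
ee_rot: [180.0, -0.1, 0.2]
wrist_force: [-0.4, -0.8, 5.4]
width: 0.0378
grasp_force: 25.0
```

```bash

python3 -m creep '[[0,0,0.2,0,0,0],[0,0,0.7,0,0,0],[0,0,1.4,0,0,0],[0,0,2.2,0,0,0],[0,0,3,0,0,0],[0,0,3.5,0,0,0],[0,0,3.8,0,0,0],[0,0,3.8,0,0,0]]' 
python3 -m creep '[[-0.1,0.4,0,0,0,0],[-0.2,1.2,0,0,0,0],[-0.4,2.4,0,0,0,0],[-0.6,3.8,0,0,0,0],[-0.8,5.2,0,0,0,0],[-1,6.6,0,0,0,0],[-1.2,8,0,0,0,0],[-1.4,9.3,0,0,0,0],[-1.6,10.4,0,0,0,0],[-1.7,11,0,0,0,0]]'
python3 -m creep '[[0,0.2,0,0,0,0],[0,0.3,0,0,0,0],[0,0.3,0,0,0,0]]'
```

```text
time: 6.75
ee_pos: [0.511, -0.0069, 0.1793]
ee_rot: [180.0, -0.1, 0.2]
wrist_force: [0.8, -0.0, -4.1]
width: 0.0374
grasp_force: 25.0
time: 7.75
ee_pos: [0.4578, 0.3259, 0.1773]
ee_rot: [180.0, 0.1, 0.3]
wrist_force: [0.2, -0.4, -4.3]
width: 0.0376
grasp_force: 25.0
time: 8.05
ee_pos: [0.4598, 0.3317, 0.1782]
ee_rot: [180.0, 0.0, 0.1]
wrist_force: [-0.3, -0.1, -2.9]
width: 0.0373
grasp_force: 25.0
```

```bash

python3 -m creep '[[0,0,-0.3,0,0,0],[0,0,-0.9,0,0,0],[0,0,-1.7,0,0,0],[0,0,-2.5,0,0,0],[0,0,-3.1,0,0,0],[0,0,-3.5,0,0,0],[0,0,-3.7,0,0,0],[0,0,-3.7,0,0,0],[0,0,-3.7,0,0,0]]' 
python3 -m creep '[[0,0,-0.03,0,0,0],[0,0,-0.06,0,0,0],[0,0,-0.09,0,0,0],[0,0,-0.12,0,0,0],[0,0,-0.12,0,0,0],[0,0,-0.12,0,0,0]]'
```

```text
time: 8.95
ee_pos: [0.4603, 0.3322, 0.0684]
ee_rot: [-180.0, -0.1, 0.1]
wrist_force: [0.5, -0.2, -3.7]
width: 0.0371
grasp_force: 25.0
time: 9.55
ee_pos: [0.4599, 0.3322, 0.0641]
ee_rot: [-180.0, -0.0, 0.2]
wrist_force: [0.3, -0.5, -4.5]
width: 0.0375
grasp_force: 25.0
```

```bash

python3 -m creep '[[0,0,-0.02,0,0,0],[0,0,-0.04,0,0,0],[0,0,-0.04,0,0,0],[0,0,-0.04,0,0,0]]' 
python3 -m creep '[[0,0,-0.02,0,0,0],[0,0,-0.04,0,0,0],[0,0,-0.04,0,0,0],[0,0,-0.04,0,0,0]]'
```

```text
time: 9.95
ee_pos: [0.4599, 0.3321, 0.0629]
ee_rot: [-180.0, 0.0, 0.2]
wrist_force: [-0.0, 0.5, -3.4]
width: 0.0373
grasp_force: 25.0
time: 10.35
ee_pos: [0.4602, 0.3322, 0.0625]
ee_rot: [-180.0, -0.1, 0.2]
wrist_force: [-1.6, -2.8, 5.6]
width: 0.0375
grasp_force: 25.0
```

```bash

python3 -m creep '[[0,0,0,0,0,0],[0,0,0,0,0,0],[0,0,0,0,0,0],[0,0,0.5,0,0,0],[0,0,1.4,0,0,0],[0,0,2.6,0,0,0],[0,0,3.9,0,0,0],[0,0,3.9,0,0,0]]' 0.56
python3 -m creep '[[2.7,-9.4,0,0,0,0],[2.7,-9.4,0,0,0,0],[2.7,-9.4,0,0,0,0],[2.7,-9.4,0,0,0,0],[2.7,-9.4,0,0,0,0],[2.7,-9.4,0,0,0,0],[2.7,-9.4,0,0,0,0],[2.7,-9.4,0,0,0,0],[2.7,-9.4,0,0,0,0]]'
python3 -m creep '[[0,0,-0.6,0,0,0],[0,0,-1.4,0,0,0],[0,0,-2.2,0,0,0],[0,0,-3,0,0,0],[0,0,-3.5,0,0,0],[0,0,-3.8,0,0,0],[0,0,-3.8,0,0,0],[0,0,-3.8,0,0,0]]'
```

```text
time: 11.15
ee_pos: [0.4617, 0.3331, 0.1838]
ee_rot: [-179.8, -0.5, 0.2]
wrist_force: [0.1, -0.4, 1.1]
width: 0.0492
grasp_force: 0.0
time: 12.05
ee_pos: [0.5405, 0.0512, 0.1783]
ee_rot: [-180.0, 0.0, 0.2]
wrist_force: [0.5, 0.7, 0.4]
width: 0.0495
grasp_force: 0.0
time: 12.85
ee_pos: [0.5412, 0.0507, 0.0654]
ee_rot: [180.0, -0.1, 0.2]
wrist_force: [0.1, -0.1, 1.0]
width: 0.0492
grasp_force: 0.0
```

```bash

python3 -m creep '[[0,0,0,0,0,0],[0,0,0,0,0,0],[0,0,0,0,0,0],[0,0,0,0,0,0],[0,0,0,0,0,0]]' 0.38 25
python3 -m creep '[[0,0,0.2,0,0,0],[0,0,0.7,0,0,0],[0,0,1.4,0,0,0],[0,0,2.2,0,0,0],[0,0,3,0,0,0],[0,0,3.5,0,0,0],[0,0,3.8,0,0,0],[0,0,3.8,0,0,0]]' 
python3 -m creep '[[-0.1,0.4,0,0,0,0],[-0.1,1.2,0,0,0,0],[-0.2,2.2,0,0,0,0],[-0.3,3.4,0,0,0,0],[-0.4,4.6,0,0,0,0],[-0.5,5.8,0,0,0,0],[-0.6,7,0,0,0,0],[-0.7,8.1,0,0,0,0],[-0.8,8.9,0,0,0,0],[-0.8,9.4,0,0,0,0]]'
python3 -m creep '[[0,0,0,0,0,0],[0,0,-0.3,0,0,0],[0,0,-0.9,0,0,0],[0,0,-1.7,0,0,0],[0,0,-2.5,0,0,0],[0,0,-3.1,0,0,0],[0,0,-3.5,0,0,0],[0,0,-3.7,0,0,0],[0,0,-3.7,0,0,0]]' 
python3 -m creep '[[0,0,-0.03,0,0,0],[0,0,-0.06,0,0,0],[0,0,-0.09,0,0,0],[0,0,-0.12,0,0,0],[0,0,-0.14,0,0,0],[0,0,-0.15,0,0,0],[0,0,-0.15,0,0,0]]'
```

```text
time: 13.35
ee_pos: [0.5413, 0.0503, 0.0654]
ee_rot: [-180.0, -0.1, 0.2]
wrist_force: [-0.1, 2.4, 6.4]
width: 0.0371
grasp_force: 24.9
time: 14.15
ee_pos: [0.541, 0.05, 0.1793]
ee_rot: [180.0, -0.1, 0.2]
wrist_force: [-1.1, -1.0, -4.2]
width: 0.0368
grasp_force: 24.9
time: 15.15
ee_pos: [0.5154, 0.3343, 0.1773]
ee_rot: [180.0, 0.1, 0.3]
wrist_force: [0.5, -0.3, -4.1]
width: 0.0375
grasp_force: 24.9
time: 16.05
ee_pos: [0.5169, 0.3316, 0.0672]
ee_rot: [180.0, 0.0, 0.1]
wrist_force: [-0.6, 0.4, -3.0]
width: 0.0375
grasp_force: 24.9
time: 16.75
ee_pos: [0.5169, 0.3321, 0.0632]
ee_rot: [-180.0, 0.0, 0.2]
wrist_force: [-1.0, 0.0, -3.0]
width: 0.0376
grasp_force: 24.9
```

```bash

python3 -m creep '[[0,0,-0.02,0,0,0],[0,0,-0.03,0,0,0],[0,0,-0.03,0,0,0],[0,0,-0.03,0,0,0]]'
```

```text
time: 17.15
ee_pos: [0.517, 0.3322, 0.0625]
ee_rot: [-180.0, -0.0, 0.2]
wrist_force: [-1.2, 0.1, -0.9]
width: 0.0374
grasp_force: 24.9
```

```bash

python3 -m creep '[[0,0,-0.01,0,0,0],[0,0,-0.01,0,0,0],[0,0,-0.01,0,0,0],[0,0,0.5,0,0,0],[0,0,1.4,0,0,0],[0,0,2.6,0,0,0],[0,0,3.9,0,0,0],[0,0,3.9,0,0,0]]' 0.56
python3 -m creep '[[1.2,-13,0,0,0,0],[1.2,-13,0,0,0,0],[1.2,-13,0,0,0,0],[1.2,-13,0,0,0,0],[1.2,-13,0,0,0,0],[1.2,-13,0,0,0,0],[1.2,-13,0,0,0,0],[1.2,-13,0,0,0,0],[1.2,-13,0,0,0,0],[1.2,-13,0,0,0,0]]'
python3 -m creep '[[0,0,0,0,0,0],[0,0,-0.6,0,0,0],[0,0,-1.4,0,0,0],[0,0,-2.2,0,0,0],[0,0,-3,0,0,0],[0,0,-3.5,0,0,0],[0,0,-3.8,0,0,0],[0,0,-3.8,0,0,0],[0,0,-3.8,0,0,0]]'
```

```text
time: 17.95
ee_pos: [0.5188, 0.333, 0.1862]
ee_rot: [-179.8, -0.6, 0.2]
wrist_force: [0.9, 0.1, -0.2]
width: 0.0492
grasp_force: 0.0
time: 18.95
ee_pos: [0.5527, -0.0581, 0.1795]
ee_rot: [-180.0, 0.0, 0.1]
wrist_force: [0.4, -0.6, 0.3]
width: 0.0492
grasp_force: 0.0
time: 19.85
ee_pos: [0.5533, -0.0574, 0.0661]
ee_rot: [180.0, -0.1, 0.2]
wrist_force: [-1.0, 0.4, 0.5]
width: 0.0493
grasp_force: 0.0
```

```bash

python3 -m creep '[[0,-0.1,0,0,0,0],[0,-0.1,0,0,0,0],[0,-0.1,0,0,0,0],[0,-0.1,0,0,0,0],[0,-0.1,0,0,0,0],[0,-0.1,0,0,0,0]]' 0.38 25
python3 -m creep '[[0,0,0.2,0,0,0],[0,0,0.7,0,0,0],[0,0,1.4,0,0,0],[0,0,2.2,0,0,0],[0,0,3,0,0,0],[0,0,3.5,0,0,0],[0,0,3.8,0,0,0],[0,0,3.8,0,0,0]]' 
python3 -m creep '[[0,0.4,0,0,0,0],[0.1,1.2,0,0,0,0],[0.1,2.4,0,0,0,0],[0.2,3.8,0,0,0,0],[0.3,5.3,0,0,0,0],[0.3,6.8,0,0,0,0],[0.4,8.3,0,0,0,0],[0.5,9.7,0,0,0,0],[0.6,11,0,0,0,0],[0.6,12,0,0,0,0]]'
python3 -m creep '[[0,0.7,0,0,0,0],[0,1.1,0,0,0,0],[0,1.1,-0.3,0,0,0],[0,1.1,-0.9,0,0,0],[0,1.1,-1.7,0,0,0],[0,1.1,-2.5,0,0,0],[0,1.1,-3.1,0,0,0],[0,1.1,-3.5,0,0,0],[0,1.1,-3.7,0,0,0],[0,1.1,-3.7,0,0,0]]' 
python3 -m creep '[[0,0,-0.03,0,0,0],[0,0,-0.06,0,0,0],[0,0,-0.09,0,0,0],[0,0,-0.12,0,0,0],[0,0,-0.14,0,0,0],[0,0,-0.16,0,0,0],[0,0,-0.16,0,0,0]]'
```

```text
time: 20.45
ee_pos: [0.5534, -0.0611, 0.0661]
ee_rot: [180.0, -0.1, 0.2]
wrist_force: [-0.8, -0.8, 5.5]
width: 0.0374
grasp_force: 25.0
time: 21.25
ee_pos: [0.5531, -0.0609, 0.18]
ee_rot: [180.0, -0.1, 0.2]
wrist_force: [0.3, -0.2, -3.5]
width: 0.0372
grasp_force: 25.3
time: 22.25
ee_pos: [0.5697, 0.3022, 0.1777]
ee_rot: [180.0, 0.1, 0.2]
wrist_force: [1.2, -0.4, -2.4]
width: 0.0372
grasp_force: 25.3
time: 23.25
ee_pos: [0.5708, 0.3316, 0.0677]
ee_rot: [180.0, 0.1, 0.1]
wrist_force: [0.0, 0.4, -1.9]
width: 0.0375
grasp_force: 25.3
time: 23.95
ee_pos: [0.5708, 0.3321, 0.0634]
ee_rot: [180.0, 0.0, 0.2]
wrist_force: [-0.4, -0.5, -1.9]
width: 0.0373
grasp_force: 25.3
```

```bash

python3 -m creep '[[0,0,-0.01,0,0,0],[0,0,-0.02,0,0,0],[0,0,-0.02,0,0,0]]'; python3 -m creep '[[0,0,-0.01,0,0,0],[0,0,-0.01,0,0,0],[0,0,-0.01,0,0,0]]'
```

```text
time: 24.25
ee_pos: [0.571, 0.3322, 0.0632]
ee_rot: [-180.0, -0.0, 0.2]
wrist_force: [-0.8, -0.9, 0.0]
width: 0.0372
grasp_force: 25.0
time: 24.55
ee_pos: [0.571, 0.3322, 0.0632]
ee_rot: [-180.0, -0.0, 0.2]
wrist_force: [-1.9, -0.6, 5.1]
width: 0.0374
grasp_force: 25.0
```

```bash

python3 -m creep '[[0,0,0,0,0,0],[0,0,0,0,0,0],[0,0,0,0,0,0],[0,0,0.5,0,0,0],[0,0,1.4,0,0,0],[0,0,2.6,0,0,0],[0,0,3.9,0,0,0],[0,0,3.9,0,0,0]]' 0.56
python3 -m creep '[[-1,-11.2,2.3,0,0,0],[-1,-11.2,2.3,0,0,0],[-1,-11.2,2.3,0,0,0],[-1,-11.2,2.3,0,0,0],[-1,-11.2,2.3,0,0,0],[-1,-11.2,2.3,0,0,0],[-1,-11.2,2.3,0,0,0],[-1,-11.2,2.3,0,0,0],[-1,-11.2,2.3,0,0,0],[-1,-11.2,2.3,0,0,0]]' 0.7
python3 -m creep '[[0,0,0,0,0,0],[0,0,0,0,0,0]]'
python3 -c "
from h import *
s=arm.observe();c,im=wrist('w4');print(list(s['ee_pos']),list(s['ee_rot']))
sc=eyes.read_camera('scene')[200:340,400:600]
v=np.zeros((600,800,3),np.uint8);v[:,:]=0
v[:600,:750]=cv2.resize(im[80:280,180:430],None,fx=3,fy=3,interpolation=1)
v[460:600,600:800]=sc
cv2.imwrite('pics/z4.png',v)"
```

```text
time: 25.35
ee_pos: [0.5728, 0.3329, 0.1868]
ee_rot: [-179.8, -0.6, 0.2]
wrist_force: [-0.0, -0.3, 0.6]
width: 0.0495
grasp_force: 0.0
time: 26.35
ee_pos: [0.5408, -0.0028, 0.2484]
ee_rot: [-180.0, 0.0, 0.2]
wrist_force: [-0.7, 0.5, 0.1]
width: 0.0619
grasp_force: 0.0
time: 26.55
ee_pos: [0.5409, -0.0028, 0.2484]
ee_rot: [-180.0, 0.0, 0.2]
wrist_force: [0.5, 0.3, -0.3]
width: 0.0617
grasp_force: 0.0
[np.float64(0.54089065293488), np.float64(-0.0028291824375356405), np.float64(0.2483851780564903)] [np.float64(-179.98954056329185), np.float64(0.02508404442182743), np.float64(0.2494019454097854)]
```

View pics/z4.png

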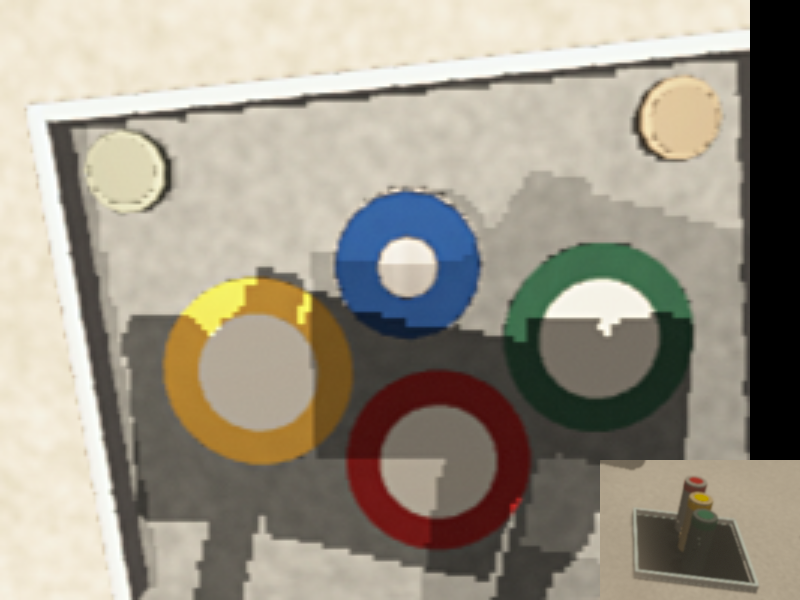

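The three cores stand upright in the tray. The seat centres show at yellow (258,371), green (598,337) and red (438,459), and the cell's button at (408,267).

```bash
python3 - <<'E'
from h import *
np.set_printoptions(precision=4,suppress=True)
c=cam("wrist",dict(ee_pos=[.5409,-.0028,.2484],ee_rot=[180,0,.25]))
f=lambda l:np.array(l)/3+[180,80]-.33
print("seats yrg",at(c,f([(258,371),(438,459),(598,337)]),.008))
s=at(c,f([(408,267)]),.042);print("cell",s,(s[0]-[.5409,-.0028,.0135])/.03)
E
```

```text
seats yrg [[ 0.5418  0.0508  0.008 ]
 [ 0.5124 -0.0084  0.008 ]
 [ 0.5536 -0.0601  0.008 ]]
cell [[0.5789 0.0014 0.042 ]] [1.2655 0.1388 0.95  ]
```

```bash

python3 -m creep '[[0.6,0.1,-1,0,0,0],[1.3,0.1,-2.2,0,0,0],[1.3,0.1,-3.6,0,0,0],[1.3,0.1,-5,0,0,0],[1.3,0.1,-6,0,0,0],[1.3,0.1,-6.8,0,0,0],[1.3,0.1,-7.4,0,0,0],[1.3,0.1,-7.7,0,0,0],[1.3,0.1,-7.7,0,0,0],[1.3,0.1,-7.7,0,0,0]]'
```

```text
time: 27.65
ee_pos: [0.5804, -0.0008, 0.0184]
ee_rot: [180.0, -0.1, 0.2]
wrist_force: [0.5, -0.9, -0.2]
width: 0.0615
grasp_force: 0.0
```

```bash

python3 -m creep '[[-0.05,0.05,-0.05,0,0,0],[-0.05,0.05,-0.1,0,0,0],[-0.05,0.05,-0.15,0,0,0],[-0.05,0.05,-0.15,0,0,0]]'
python3 -m creep '[[0,0,0,0,0,0],[0,0,0,0,0,0],[0,0,0,0,0,0],[0,0,0,0,0,0],[0,0,0,0,0,0],[0,0,0,0,0,0]]' 0.44 25
```

```text
time: 28.05
ee_pos: [0.5784, 0.0006, 0.0131]
ee_rot: [180.0, -0.0, 0.2]
wrist_force: [0.7, -0.1, 0.0]
width: 0.0616
grasp_force: 0.0
time: 28.65
ee_pos: [0.5784, 0.0007, 0.0132]
ee_rot: [-180.0, -0.0, 0.2]
wrist_force: [-0.3, 1.4, 0.2]
width: 0.0433
grasp_force: 25.0
```

```bash

python3 -m creep '[[0,0,0.2,0,0,0],[0,0,0.7,0,0,0],[0,0,1.4,0,0,0],[0,0,2.3,0,0,0],[0,0,3.2,0,0,0],[0,0,4,0,0,0],[0,0,4.6,0,0,0],[0,0,4.9,0,0,0],[0,0,4.9,0,0,0]]' 
python3 -m creep '[[0,-0.4,0,0,0,0],[-0.1,-1.2,0,0,0,0],[-0.3,-2.3,0,0,0,0],[-0.5,-3.5,0,0,0,0],[-0.7,-4.8,0,0,0,0],[-0.9,-6.1,0,0,0,0],[-1.1,-7.4,0,0,0,0],[-1.3,-8.6,0,0,0,0],[-1.4,-9.6,0,0,0,0],[-1.5,-10.3,0,0,0,0]]'
python3 -m creep '[[0,-0.2,0,0,0,0],[0,-0.2,0,0,0,0],[0,-0.2,0,0,0,0],[0,-0.2,0,0,0,0]]'
python3 -c "
from h import *
s=arm.observe();c,im=wrist('w5');print(list(s['ee_pos']),list(s['ee_rot']))
"
```

```text
time: 29.55
ee_pos: [0.5787, 0.0006, 0.1615]
ee_rot: [180.0, -0.1, 0.2]
wrist_force: [-0.9, 0.3, -2.9]
width: 0.0433
grasp_force: 25.0
time: 30.55
ee_pos: [0.5322, -0.3108, 0.1588]
ee_rot: [-179.9, 0.1, 0.1]
wrist_force: [0.4, -0.5, -4.3]
width: 0.0436
grasp_force: 25.0
time: 30.95
ee_pos: [0.5337, -0.3131, 0.1601]
ee_rot: [-180.0, 0.0, 0.2]
wrist_force: [-0.0, -0.4, -3.6]
width: 0.0433
grasp_force: 25.0
[np.float64(0.533728733584541), np.float64(-0.31313991001920344), np.float64(0.16012366255004576)] [np.float64(-179.97844652212456), np.float64(0.007911374031967225), np.float64(0.23921772794218163)]
```

View pics/w5.png

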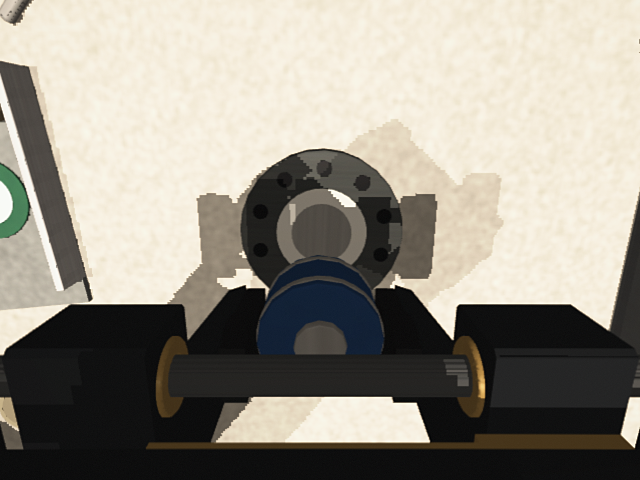

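The plate spans columns 242-402 with its top edge at row 149. The white mark spans columns 276-367 with its top at row 189. The held cell's button is centred near column 320.

```bash
python3 - <<'E'
from h import *
from scipy.optimize import least_squares
c=cam("wrist",dict(ee_pos=[.53373,-.31314,.16012],ee_rot=[180,0,.24]))
t=np.linspace(0,2*np.pi,400)
def ext(o,r):
    p=proj(c,np.c_[o[0]+r*np.cos(t),o[1]+r*np.sin(t),0*t+.024]);return np.array([p[:,0].min(),p[:,0].max(),p[:,1].min()])
q=least_squares(lambda o:np.r_[ext(o,.033)-[275.5,367,188.5],ext(o,.06)-[241.5,402.5,149]],[.533,-.314],x_scale=.01,diff_step=1e-4);print(q.x,q.fun)
print("button", at(c,[(320,341)],.16012+.042-.0132))
print("cell side", proj(c,[[.5342,-.31314+.022,.16+.038-.0132],[.5342,-.31314-.022,.16+.038-.0132]]))
E
```

```text
[ 0.5313947  -0.31419921] [ 1.05034775 -0.31622097 -0.18866884 -1.90938228  1.1756207   0.29929535]
button [[ 0.5374701  -0.31310357  0.18892   ]]
cell side [[255.37467408 343.12803292]
 [384.75556084 343.73856198]]
```

```bash

python3 -m creep '[[-0.09,-0.04,-0.3,0,0,0],[-0.09,-0.04,-0.9,0,0,0],[-0.09,-0.04,-1.7,0,0,0],[-0.09,-0.04,-2.5,0,0,0],[-0.09,-0.04,-3.2,0,0,0],[-0.09,-0.04,-3.7,0,0,0],[-0.09,-0.04,-4,0,0,0],[-0.09,-0.04,-4.1,0,0,0],[-0.09,-0.04,-4.1,0,0,0]]' 
python3 -m creep '[[0,0,-0.03,0,0,0],[0,0,-0.06,0,0,0],[0,0,-0.09,0,0,0],[0,0,-0.1,0,0,0],[0,0,-0.1,0,0,0],[0,0,-0.1,0,0,0]]'
```

```text
time: 31.9
ee_pos: [0.5309, -0.3157, 0.0373]
ee_rot: [180.0, -0.0, 0.2]
wrist_force: [1.0, 0.3, -3.3]
width: 0.0435
grasp_force: 25.0
time: 32.5
ee_pos: [0.5307, -0.3156, 0.0342]
ee_rot: [180.0, -0.0, 0.2]
wrist_force: [0.1, -1.3, -3.5]
width: 0.0433
grasp_force: 25.0
```

y is 1.4 mm off, so I correct it and then lower the last 3 mm.

```bash

python3 -m creep '[[0,0.05,0,0,0,0],[0,0.05,-0.03,0,0,0],[0,0.05,-0.06,0,0,0],[0,0.05,-0.07,0,0,0],[0,0.05,-0.08,0,0,0],[0,0.05,-0.08,0,0,0]]'
python3 -m creep '[[0,0,-0.01,0,0,0],[0,0,-0.02,0,0,0],[0,0,-0.02,0,0,0],[0,0,-0.02,0,0,0]]'
```

```text
time: 33.1
ee_pos: [0.5307, -0.3141, 0.0317]
ee_rot: [180.0, 0.0, 0.2]
wrist_force: [-0.9, 0.3, -4.5]
width: 0.0435
grasp_force: 25.0
time: 33.5
ee_pos: [0.5307, -0.3141, 0.0312]
ee_rot: [180.0, -0.0, 0.2]
wrist_force: [-1.3, 0.5, -2.0]
width: 0.0435
grasp_force: 25.0
```

```bash

python3 -m creep '[[0,0,-0.01,0,0,0],[0,0,-0.01,0,0,0],[0,0,-0.01,0,0,0],[0,0,-0.01,0,0,0],[0,0,0.4,0,0,0],[0,0,1,0,0,0],[0,0,2,0,0,0],[0,0,3.5,0,0,0],[0,0,5,0,0,0],[0,0,6,0,0,0]]' 0.6
python3 -m creep '[[0,0,1,0,0,0],[0,0,1,0,0,0],[0,0,1,0,0,0],[0,0,1,0,0,0]]'
python3 -c "
from h import *
s=arm.observe();c,im=wrist('w6');print(list(s['ee_pos']),list(s['ee_rot']))
v=np.zeros((600,800,3),np.uint8);v[:,:600]=cv2.resize(im[130:280,245:395],(600,600),interpolation=1)
cv2.imwrite('pics/z6.png',v)
"
```

```text
time: 34.5
ee_pos: [0.5311, -0.3143, 0.2158]
ee_rot: [179.8, -0.2, 0.2]
wrist_force: [0.6, -0.7, -0.2]
width: 0.0529
grasp_force: 0.0
time: 34.9
ee_pos: [0.5303, -0.3137, 0.2401]
ee_rot: [-179.9, 0.1, 0.2]
wrist_force: [0.6, -0.8, -0.1]
width: 0.053
grasp_force: 0.0
[np.float64(0.5303344878592381), np.float64(-0.3137492050640465), np.float64(0.24006149401646656)] [np.float64(-179.92188531468778), np.float64(0.0861638486820876), np.float64(0.15612636761671841)]
```

View pics/z6.png

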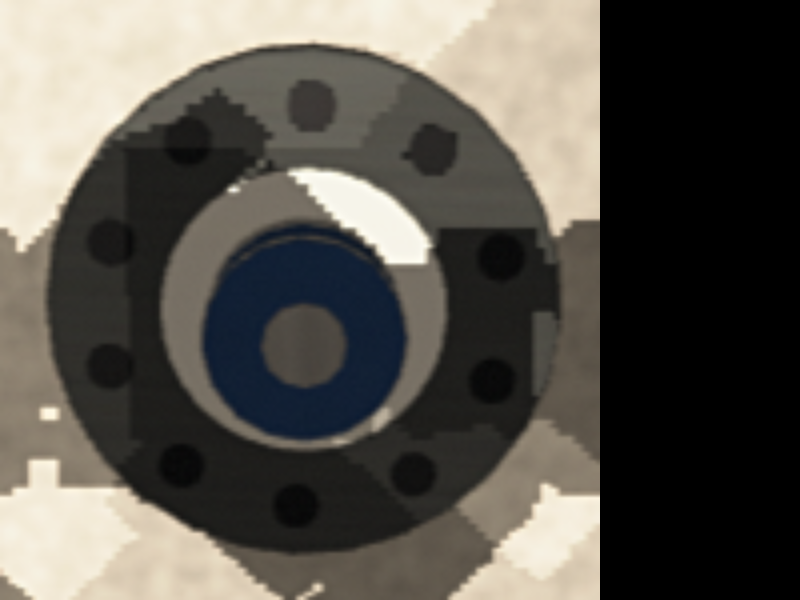

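The cell stands upright on the plate. In crop pixels the mark is centred at (304,308), the button at (304,345), and the rim of the cell's top at (305,338).

```bash
python3 - <<'E'
from h import *
c=cam("wrist",dict(ee_pos=[.53033,-.31375,.24006],ee_rot=[-179.922,.086,.156]))
f=lambda p:np.array([p])/4+[245,130]-.37
t=np.linspace(0,2*np.pi,400)
def cen(o,r,z):
    p=proj(c,np.c_[o[0]+r*np.cos(t),o[1]+r*np.sin(t),0*t+z]);q=(p+.37-[245,130])*4;return q.min(0).round(),q.max(0).round()
print("ring",at(c,f((304,308.5)),.024),"button",at(c,f((304,345)),.06))
for o in [(.5312,-.3143),(.5325,-.3143),(.534,-.3143)]:print(o,cen(o,.033,.024),cen(o,.022,.056),cen(o,.022,.024),cen(o,.009,.06))
E
```

```text
ring [[ 0.53237507 -0.31384303  0.024     ]] button [[ 0.53145227 -0.31386528  0.06      ]]
(0.5312, -0.3143) (array([163., 169.]), array([449., 451.])) (array([202., 238.]), array([410., 442.])) (array([211., 218.]), array([401., 406.])) (array([263., 304.]), array([349., 388.]))
(0.5325, -0.3143) (array([163., 163.]), array([449., 446.])) (array([202., 232.]), array([410., 437.])) (array([211., 212.]), array([401., 400.])) (array([263., 298.]), array([349., 382.]))
(0.534, -0.3143) (array([163., 157.]), array([449., 439.])) (array([202., 225.]), array([410., 430.])) (array([211., 206.]), array([401., 394.])) (array([263., 290.]), array([349., 375.]))
```

```bash

python3 -m creep '[[0.7,11,0,0,0,0],[0.7,11,0,0,0,0],[0.7,11,0,0,0,0],[0.7,11,0,0,0,0],[0.7,11,0,0,0,0],[0.7,11,0,0,0,0],[0.7,11,0,0,0,0],[0.7,11,0,0,0,0]]' 0.56
python3 -m creep '[[0.7,10.5,0,0,0,0],[0.7,10.5,0,0,0,0],[0.7,10.5,0,0,0,0],[0.7,10.5,0,0,0,0],[0.7,10.5,0,0,0,0],[0.7,10.5,-1,0,0,0],[0.7,10.5,-2,0,0,0],[0.7,10.5,-2,0,0,0],[0.7,10.5,-2,0,0,0],[0.7,10.5,-2,0,0,0]]'
```

```text
time: 35.75
ee_pos: [0.5512, 0.0194, 0.2404]
ee_rot: [-179.9, 0.1, 0.4]
wrist_force: [-0.2, -0.0, 0.1]
width: 0.0494
grasp_force: 0.0
time: 36.75
ee_pos: [0.5738, 0.3295, 0.1831]
ee_rot: [-180.0, -0.1, 0.1]
wrist_force: [0.1, -0.7, 0.6]
width: 0.0497
grasp_force: 0.0
```

```bash

python3 -m creep '[[-0.1,0.1,-0.6,0,0,0],[-0.1,0.1,-1.4,0,0,0],[-0.1,0.1,-2.2,0,0,0],[-0.1,0.1,-3,0,0,0],[-0.1,0.1,-3.6,0,0,0],[-0.1,0.1,-4,0,0,0],[-0.1,0.1,-4,0,0,0],[-0.1,0.1,-4,0,0,0]]'
python3 -m creep '[[0,0,0,0,0,0],[0,0,0,0,0,0],[0,0,0,0,0,0],[0,0,0,0,0,0],[0,0,0,0,0,0]]' 0.38 25
```

```text
time: 37.55
ee_pos: [0.5705, 0.3337, 0.0626]
ee_rot: [-180.0, -0.1, 0.1]
wrist_force: [0.3, 0.2, 0.8]
width: 0.0495
grasp_force: 0.0
time: 38.05
ee_pos: [0.5703, 0.334, 0.0623]
ee_rot: [-180.0, -0.1, 0.2]
wrist_force: [0.1, -1.5, 5.6]
width: 0.0373
grasp_force: 24.9
```

```bash

python3 -m creep '[[0,0,0.2,0,0,0],[0,0,0.7,0,0,0],[0,0,1.4,0,0,0],[0,0,2.2,0,0,0],[0,0,3,0,0,0],[0,0,3.6,0,0,0],[0,0,3.9,0,0,0],[0,0,3.9,0,0,0]]' 
python3 -m creep '[[0,-0.4,0,0,0,0],[-0.1,-1.2,0,0,0,0],[-0.1,-2.4,0,0,0,0],[-0.2,-3.8,0,0,0,0],[-0.2,-5.3,0,0,0,0],[-0.3,-6.8,0,0,0,0],[-0.4,-8.3,0,0,0,0],[-0.5,-9.7,0,0,0,0],[-0.5,-11,0,0,0,0],[-0.5,-12,0,0,0,0]]'
python3 -m creep '[[0,-0.7,0,0,0,0],[0,-1.1,0,0,0,0],[0,-1.1,-0.3,0,0,0],[0,-1.1,-0.9,0,0,0],[0,-1.1,-1.7,0,0,0],[0,-1.1,-2.5,0,0,0],[0,-1.1,-3.1,0,0,0],[0,-1.1,-3.5,0,0,0],[0,-1.1,-3.6,0,0,0],[0,-1.1,-3.6,0,0,0]]'
```

```text
time: 38.85
ee_pos: [0.57, 0.3341, 0.1796]
ee_rot: [-180.0, -0.1, 0.2]
wrist_force: [-0.7, 0.9, -2.5]
width: 0.0375
grasp_force: 24.9
time: 39.85
ee_pos: [0.5535, -0.0288, 0.1771]
ee_rot: [-180.0, 0.1, 0.1]
wrist_force: [0.6, 0.1, -3.0]
width: 0.0378
grasp_force: 24.9
time: 40.85
ee_pos: [0.5547, -0.0586, 0.07]
ee_rot: [-180.0, 0.0, 0.2]
wrist_force: [0.3, 0.6, -1.9]
width: 0.0372
grasp_force: 24.9
```

```bash

python3 -m creep '[[-0.04,-0.05,0,0,0,0],[-0.04,-0.05,-0.04,0,0,0],[-0.04,-0.05,-0.08,0,0,0],[-0.04,-0.05,-0.11,0,0,0],[-0.04,-0.05,-0.12,0,0,0],[-0.04,-0.05,-0.12,0,0,0]]'
python3 -m creep '[[0,0,-0.01,0,0,0],[0,0,-0.02,0,0,0],[0,0,-0.02,0,0,0],[0,0,-0.02,0,0,0]]'
```

```text
time: 41.45
ee_pos: [0.5535, -0.0605, 0.0665]
ee_rot: [-180.0, 0.0, 0.2]
wrist_force: [0.0, 0.9, -2.0]
width: 0.0374
grasp_force: 24.9
time: 41.85
ee_pos: [0.5535, -0.0606, 0.0659]
ee_rot: [-180.0, -0.0, 0.2]
wrist_force: [0.1, 0.3, -1.8]
width: 0.0376
grasp_force: 24.9
```

```bash

python3 -m creep '[[0,0,-0.01,0,0,0],[0,0,-0.02,0,0,0],[0,0,-0.02,0,0,0],[0,0,-0.02,0,0,0]]'
```

```text
time: 42.25
ee_pos: [0.5535, -0.0606, 0.0654]
ee_rot: [180.0, -0.0, 0.2]
wrist_force: [-0.6, -0.1, -1.5]
width: 0.0379
grasp_force: 24.9
```

```bash

python3 -m creep '[[0,0,-0.01,0,0,0],[0,0,-0.01,0,0,0],[0,0,-0.01,0,0,0]]'
python3 -m creep '[[0,0,0,0,0,0],[0,0,0,0,0,0],[0,0,0,0,0,0],[0,0,0.5,0,0,0],[0,0,1.4,0,0,0],[0,0,2.6,0,0,0],[0,0,3.8,0,0,0],[0,0,3.8,0,0,0]]' 0.56
python3 -m creep '[[-1.2,13.1,0,0,0,0],[-1.2,13.1,0,0,0,0],[-1.2,13.1,0,0,0,0],[-1.2,13.1,0,0,0,0],[-1.2,13.1,0,0,0,0],[-1.2,13.1,0,0,0,0],[-1.2,13.1,0,0,0,0],[-1.2,13.1,0,0,0,0],[-1.2,13.1,0,0,0,0],[-1.2,13.1,0,0,0,0]]'
python3 -m creep '[[0,0,0,0,0,0],[0,0,-0.6,0,0,0],[0,0,-1.4,0,0,0],[0,0,-2.2,0,0,0],[0,0,-3,0,0,0],[0,0,-3.6,0,0,0],[0,0,-3.9,0,0,0],[0,0,-3.9,0,0,0],[0,0,-3.9,0,0,0]]'
```

```text
time: 42.55
ee_pos: [0.5536, -0.0606, 0.0653]
ee_rot: [180.0, -0.0, 0.2]
wrist_force: [-1.6, 0.5, 3.1]
width: 0.0375
grasp_force: 24.9
time: 43.35
ee_pos: [0.5553, -0.0611, 0.1836]
ee_rot: [179.8, -0.5, 0.2]
wrist_force: [0.0, 0.2, 0.1]
width: 0.0494
grasp_force: 0.0
time: 44.35
ee_pos: [0.517, 0.3327, 0.1778]
ee_rot: [179.9, 0.1, 0.2]
wrist_force: [0.1, 0.3, -0.0]
width: 0.0495
grasp_force: 0.0
time: 45.25
ee_pos: [0.5181, 0.3321, 0.0629]
ee_rot: [-180.0, -0.1, 0.1]
wrist_force: [0.3, 0.0, 0.1]
width: 0.0491
grasp_force: 0.0
```

```bash

python3 -m creep '[[0,0,0,0,0,0],[0,0,0,0,0,0],[0,0,0,0,0,0],[0,0,0,0,0,0],[0,0,0,0,0,0]]' 0.38 25
python3 -m creep '[[0,0,0.2,0,0,0],[0,0,0.7,0,0,0],[0,0,1.4,0,0,0],[0,0,2.2,0,0,0],[0,0,3,0,0,0],[0,0,3.6,0,0,0],[0,0,3.9,0,0,0],[0,0,3.9,0,0,0]]' 
python3 -m creep '[[0.1,-0.4,0,0,0,0],[0.1,-1.2,0,0,0,0],[0.2,-2.2,0,0,0,0],[0.3,-3.4,0,0,0,0],[0.4,-4.6,0,0,0,0],[0.5,-5.8,0,0,0,0],[0.6,-7,0,0,0,0],[0.7,-8.1,0,0,0,0],[0.8,-8.9,0,0,0,0],[0.8,-9.4,0,0,0,0]]'
python3 -m creep '[[0,0,0,0,0,0],[0,0,-0.3,0,0,0],[0,0,-0.9,0,0,0],[0,0,-1.7,0,0,0],[0,0,-2.5,0,0,0],[0,0,-3.1,0,0,0],[0,0,-3.5,0,0,0],[0,0,-3.6,0,0,0],[0,0,-3.6,0,0,0]]'
```

```text
time: 45.75
ee_pos: [0.518, 0.3327, 0.0629]
ee_rot: [-180.0, -0.1, 0.2]
wrist_force: [-0.0, 0.6, 5.4]
width: 0.0376
grasp_force: 25.0
time: 46.55
ee_pos: [0.5177, 0.3326, 0.1803]
ee_rot: [-180.0, -0.1, 0.2]
wrist_force: [0.3, -0.1, -3.8]
width: 0.0372
grasp_force: 25.0
time: 47.55
ee_pos: [0.5411, 0.0481, 0.178]
ee_rot: [180.0, 0.1, 0.0]
wrist_force: [0.4, 1.1, -4.5]
width: 0.0374
grasp_force: 25.0
time: 48.45
ee_pos: [0.5415, 0.0509, 0.0709]
ee_rot: [-180.0, 0.0, 0.2]
wrist_force: [-0.2, 0.1, -3.0]
width: 0.0374
grasp_force: 25.0
```

Need z ≈ .0659.

```bash

python3 -m creep '[[0.03,0,-0.04,0,0,0],[0.03,0,-0.08,0,0,0],[0.03,0,-0.11,0,0,0],[0.03,0,-0.13,0,0,0],[0.03,0,-0.14,0,0,0],[0.03,0,-0.14,0,0,0]]'
python3 -m creep '[[0,0,-0.01,0,0,0],[0,0,-0.02,0,0,0],[0,0,-0.02,0,0,0],[0,0,-0.02,0,0,0]]'
```

```text
time: 49.05
ee_pos: [0.5424, 0.0504, 0.0668]
ee_rot: [-180.0, -0.0, 0.2]
wrist_force: [-0.2, 0.8, -4.3]
width: 0.0372
grasp_force: 25.0
time: 49.45
ee_pos: [0.5424, 0.0505, 0.0662]
ee_rot: [-180.0, 0.0, 0.2]
wrist_force: [0.7, -0.2, -3.4]
width: 0.0372
grasp_force: 25.0
```

```bash

python3 -m creep '[[0,0,-0.01,0,0,0],[0,0,-0.01,0,0,0],[0,0,-0.01,0,0,0]]'
python3 -m creep '[[0,0,-0.01,0,0,0],[0,0,-0.01,0,0,0],[0,0,-0.01,0,0,0]]'
```

```text
time: 49.75
ee_pos: [0.5424, 0.0504, 0.066]
ee_rot: [-180.0, -0.0, 0.2]
wrist_force: [-0.9, 0.7, -2.3]
width: 0.0373
grasp_force: 25.0
time: 50.05
ee_pos: [0.5425, 0.0504, 0.066]
ee_rot: [180.0, -0.0, 0.2]
wrist_force: [-2.1, 0.6, 2.9]
width: 0.0374
grasp_force: 25.0
```

```bash

python3 -m creep '[[0,0,0,0,0,0],[0,0,0,0,0,0],[0,0,0,0,0,0],[0,0,0.5,0,0,0],[0,0,1.4,0,0,0],[0,0,2.6,0,0,0],[0,0,3.8,0,0,0],[0,0,3.8,0,0,0]]' 0.56
python3 -m creep '[[-2.7,9.4,0,0,0,0],[-2.7,9.4,0,0,0,0],[-2.7,9.4,0,0,0,0],[-2.7,9.4,0,0,0,0],[-2.7,9.4,0,0,0,0],[-2.7,9.4,0,0,0,0],[-2.7,9.4,0,0,0,0],[-2.7,9.4,0,0,0,0],[-2.7,9.4,0,0,0,0]]'
python3 -m creep '[[0,0,0,0,0,0],[0,0,-0.6,0,0,0],[0,0,-1.4,0,0,0],[0,0,-2.2,0,0,0],[0,0,-3,0,0,0],[0,0,-3.6,0,0,0],[0,0,-3.9,0,0,0],[0,0,-3.9,0,0,0],[0,0,-3.9,0,0,0]]'
python3 -m creep '[[0,0,0,0,0,0],[0,0,0,0,0,0],[0,0,0,0,0,0],[0,0,0,0,0,0],[0,0,0,0,0,0]]' 0.38 25
```

```text
time: 50.85
ee_pos: [0.5443, 0.0503, 0.1842]
ee_rot: [179.9, -0.5, 0.2]
wrist_force: [0.1, -0.4, -0.0]
width: 0.0492
grasp_force: 0.0
time: 51.75
ee_pos: [0.4617, 0.3314, 0.1791]
ee_rot: [180.0, 0.0, 0.1]
wrist_force: [-0.6, -0.6, -0.4]
width: 0.0492
grasp_force: 0.0
time: 52.65
ee_pos: [0.462, 0.3323, 0.0635]
ee_rot: [-180.0, -0.1, 0.1]
wrist_force: [0.5, 0.0, 0.4]
width: 0.0492
grasp_force: 0.0
time: 53.15
ee_pos: [0.4619, 0.3324, 0.0635]
ee_rot: [-180.0, -0.1, 0.2]
wrist_force: [-0.5, -2.0, 5.4]
width: 0.0377
grasp_force: 25.0
```

```bash

python3 -m creep '[[0,0,0.2,0,0,0],[0,0,0.7,0,0,0],[0,0,1.4,0,0,0],[0,0,2.2,0,0,0],[0,0,3,0,0,0],[0,0,3.6,0,0,0],[0,0,4,0,0,0],[0,0,4,0,0,0]]' 
python3 -m creep '[[0.1,-0.4,0,0,0,0],[0.1,-1.2,0,0,0,0],[0.2,-2.4,0,0,0,0],[0.3,-3.8,0,0,0,0],[0.5,-5.2,0,0,0,0],[0.7,-6.6,0,0,0,0],[0.9,-8,0,0,0,0],[1.2,-9.3,0,0,0,0],[1.5,-10.4,0,0,0,0],[1.7,-11,0,0,0,0]]'
python3 -m creep '[[0,-0.2,0,0,0,0],[0,-0.3,0,0,0,0],[0,-0.3,0,0,0,0],[0,-0.3,0,0,0,0]]'
```

```text
time: 53.95
ee_pos: [0.4617, 0.3327, 0.1837]
ee_rot: [-179.9, -0.1, 0.2]
wrist_force: [1.0, -0.1, -3.4]
width: 0.0369
grasp_force: 24.9
time: 54.95
ee_pos: [0.512, -0.0007, 0.1814]
ee_rot: [-180.0, 0.1, 0.0]
wrist_force: [-0.5, 0.5, -3.8]
width: 0.037
grasp_force: 24.9
time: 55.35
ee_pos: [0.512, -0.0057, 0.1825]
ee_rot: [-180.0, 0.0, 0.2]
wrist_force: [0.2, -0.0, -3.3]
width: 0.0373
grasp_force: 24.9
```

```bash

python3 -m creep '[[0.04,-0.07,-0.3,0,0,0],[0.04,-0.07,-0.9,0,0,0],[0.04,-0.07,-1.7,0,0,0],[0.04,-0.07,-2.5,0,0,0],[0.04,-0.07,-3.1,0,0,0],[0.04,-0.07,-3.5,0,0,0],[0.04,-0.07,-3.7,0,0,0],[0.04,-0.07,-3.7,0,0,0],[0.04,-0.07,-3.7,0,0,0]]'
python3 -m creep '[[0,0,-0.03,0,0,0],[0,0,-0.06,0,0,0],[0,0,-0.08,0,0,0],[0,0,-0.09,0,0,0],[0,0,-0.09,0,0,0],[0,0,-0.09,0,0,0]]'
```

```text
time: 56.25
ee_pos: [0.514, -0.0087, 0.0722]
ee_rot: [180.0, -0.1, 0.2]
wrist_force: [0.1, 0.0, -3.3]
width: 0.0372
grasp_force: 24.9
time: 56.85
ee_pos: [0.5136, -0.0087, 0.0689]
ee_rot: [180.0, -0.0, 0.2]
wrist_force: [-0.8, 0.7, -3.2]
width: 0.0374
grasp_force: 24.9
```

```bash

python3 -m creep '[[0,0,-0.03,0,0,0],[0,0,-0.06,0,0,0],[0,0,-0.07,0,0,0],[0,0,-0.07,0,0,0],[0,0,-0.07,0,0,0]]'
python3 -m creep '[[0,0,-0.01,0,0,0],[0,0,-0.01,0,0,0],[0,0,-0.01,0,0,0]]'
```

```text
time: 57.35
ee_pos: [0.5136, -0.0087, 0.0668]
ee_rot: [-180.0, 0.0, 0.2]
wrist_force: [0.1, 0.6, -3.4]
width: 0.0373
grasp_force: 24.9
time: 57.65
ee_pos: [0.5136, -0.0087, 0.0666]
ee_rot: [180.0, -0.0, 0.2]
wrist_force: [-0.3, 0.1, -3.0]
width: 0.037
grasp_force: 24.9
```

```bash

python3 -m creep '[[0,0,-0.01,0,0,0],[0,0,-0.01,0,0,0],[0,0,-0.01,0,0,0]]'
python3 -m creep '[[0,0,-0.01,0,0,0],[0,0,-0.01,0,0,0],[0,0,-0.01,0,0,0]]'
```

```text
time: 57.95
ee_pos: [0.5137, -0.0087, 0.0665]
ee_rot: [180.0, -0.0, 0.2]
wrist_force: [-0.8, 0.6, 1.2]
width: 0.0375
grasp_force: 25.0
time: 58.25
ee_pos: [0.5138, -0.0087, 0.0664]
ee_rot: [180.0, -0.0, 0.2]
wrist_force: [-1.3, 0.7, 6.2]
width: 0.0375
grasp_force: 25.0
```

Seated. I release, rise and check from above and from the fixed cameras.

```bash

python3 -m creep '[[0,0,0,0,0,0],[0,0,0,0,0,0],[0,0,0,0,0,0],[0,0,0.5,0,0,0],[0,0,1.4,0,0,0],[0,0,2.6,0,0,0],[0,0,4,0,0,0],[0,0,5.5,0,0,0],[0,0,7,0,0,0],[0,0,8,0,0,0]]' 0.56
python3 -m creep '[[0,0,0,0,0,0],[0,0,0,0,0,0],[0,0,0,0,0,0]]'
python3 -c "
from h import *
s=arm.observe();c,im=wrist('w7');print(list(s['ee_pos']),list(s['ee_rot']))
a=eyes.read_camera('side')[170:470,250:450];b=eyes.read_camera('scene')[180:330,90:390]
v=np.zeros((600,800,3),np.uint8);v[:320,:480]=cv2.resize(im[90:250,200:440],None,fx=2,fy=2,interpolation=1)
v[:300,490:690]=a;v[330:600,:540]=cv2.resize(b,(540,270));cv2.imwrite('pics/z7.png',v)"
```

```text
time: 59.25
ee_pos: [0.5138, -0.0087, 0.3092]
ee_rot: [179.9, -0.2, 0.2]
wrist_force: [-0.3, 0.6, 0.0]
width: 0.0493
grasp_force: 0.0
time: 59.55
ee_pos: [0.5132, -0.0086, 0.3043]
ee_rot: [-180.0, 0.2, 0.2]
wrist_force: [0.9, 0.9, 0.5]
width: 0.0495
grasp_force: 0.0
[np.float64(0.5131713362460597), np.float64(-0.008583619820818908), np.float64(0.30432016137117074)] [np.float64(-179.95847441834334), np.float64(0.15907593699089687), np.float64(0.1536565761444216)]
```

View pics/z7.png

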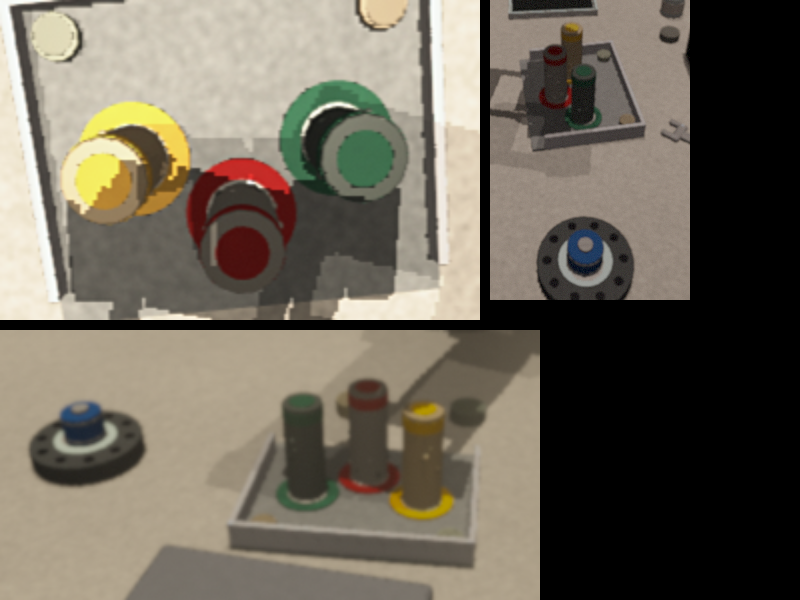

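The picture shows all three cores upright and central on their own seats: yellow top (104,179), red (242,252), green (364,156). The cell stands in the white mark, and the gripper is clear.

```bash
python3 -c "
from bench import order
print(order.job_done())"
```

```text
the job is handed in; nothing more can be done
None
```

I handed the job in at about 60 s: the load cell stands within about 1 mm of the mark's centre, and each core is back upright on the seat of its own colour. The final camera check showed nothing tipped; the judge's result was not shown.

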